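Lift the lopsided drilling jig off its dowels

ROBOT

A 6-joint arm with a two-finger parallel gripper is mounted at the origin on the work surface. World frame = base frame: x ahead of the robot, y to its left, z up, the work surface at z = 0. Lengths are in m, angles in rad, forces in N, time in s.
With the tool pointing down it reaches from about 0.35 to 0.975 m from the base axis. Payload 4.9 kg.
Tool frame: the origin (TCP) lies on the centre line of the jaws, within the pads' length; the fingertips stand 14 mm ahead of it and the grasp point (between the pads) lies 5 mm behind it; z points along the fingers, y is the line along which they close (so a half turn about z gives the same grasp; the last joint's range is limited). The gripper opens to 85 mm and grips with 20 to 120 N. Pads are 22 mm wide; open, the fingers measure 114 mm over their backs; the gripper's body (76 mm by 85 mm) begins 54 mm behind the grasp point. The pads swing forward as they close: fully open they stand 13 mm farther back than shut.
Start: joints at [1.219, 0.053, 1.613, -0, 1.476, -0.119], TCP at [0.144, 0.608, 0.245] pointing down, gripper open.
Joint ranges: [-3.01, 3.01], [-1.01, 2.22], [0.06, 2.58], [-1.02, 4.17], [0.09, 2.62], [-3.14, 3.14]. Speed limits (rad/s): [2.57, 2.57, 3.14, 3.14, 3.14, 3.14].

INTERFACE

Orientations are given as a unit quaternion [w, x, y, z].
In Python, from plant import * gives the robot as it stands.
- The arm moves only by the tool send_rows, never from a script. Its argument "steps" is a list of rows, each an object with "translation": the shift along the tool's x, y, z in cm, a list of three; "delta_rot": the turn, a rotation vector about the tool's x, y, z in rad, a list of three; "jaw": the finger opening in cm, from 0 to 8.54. In form: [{"translation": [dx, dy, dz], "delta_rot": [rx, ry, rz], "jaw": jaw}, ...]. A call has exactly 8 rows; each row is the pose to reach, as a shift and turn from the pose commanded when the call began, along the tool's axes at that moment; what a row does not reach only later rows make up. A row lasts 1/10 s, in which the tool goes at most 50 mm and 8.59 degrees, less where a joint would pass 70% of its speed; a pose out of reach is approached as far as the arm can. A call with a gripper value outside its range is refused whole. The fingers move at their own pace and stop on an object; the grip force is fixed at half the most. Time passes only in rows, so rows that repeat a pose let the fingers close, or fill a call up. It gives the time, the measured TCP pose, the force, the opening and the grip force at its end, in the units of the state.
- state(): the state, without advancing time (a new reading comes with each control period).
- grab_frame(name): name is "scene" or "top" or "wrist"; returns a dict with "pixels" (384x512x3 uint8, blue, green, red), "range_z" (384x512 float32, m along the optical axis (not along the pixel's ray), 0 where there is no reading), "fx", "fy", "cx", "cy" (pixels), "rvec" (rotation vector, rad) and "tvec" (3), from world to camera coordinates, as OpenCV has them. Camera axes: x right, y down, z forward; pixel columns grow to the right and rows downward; lengths in m; the calibration is good to about 2 mm. A picture is of the moment at which its call begins.
- job_done(): hands the job in; it is judged then, once.
The state is a dict: "time": time; "joint_pos": joint angles; "joint_vel": joint speeds; "joint_efforts": joint torques, N m; "tool_pos": TCP position; "tool_rot": TCP orientation; "contact_force": force on the tool from outside, world axes, zero at the start; "ft_torque": the same for the moment, N m; "gripper_width": opening from 0.0 (shut) to 1.0 (fully open); "grasp_force": force on a finger pad.
Only numpy, scipy, OpenCV 4.12 (cv2) and the standard library are available. Lean on these libraries where they do the work, as an engineer would, in place of code of your own. Each camera call takes 0.05 s, during which the arm holds its last target. There are 200 camera calls.

TASK

Clear the drilling sub-table: lift the jig plate by its lifting lug straight up off the two dowels and lay it flat in the plywood tray, lowering it all the way to the tray's floor before letting go. Keep it level all the time: its end blocks are unequally heavy, and only a short trial lift shows which end hangs, so slide the lug along its rail until the jig balances on it. Leave the other things on the bench alone.

Things in the scene. Friction and masses are not known exactly. Their poses are not given: they have to be found in the camera images.
- jig_plate: The jig: aluminium plate 200 x 90 x 10 mm, a grey block on each end, a rail between them with a sliding lug. Origin: centre of the plate's underside; x along it to the large block, z up. Two through holes 1.2 mm wider than the dowels. Whole jig 0.5 to 1.0 kg; either block may be solid or hollow, so it balances anywhere from x = -25 to +45 mm, at y = 0.
- lug: Steel lifting lug, an upright tab 26 x 14 x 52 mm (x, y, z) on a cross pin in a carriage that slides on the jig's rail. Grip it across its 14 mm (y). Origin: the pin, 46 mm above the plate's underside (at carriage 0, above the jig's origin); tab from 4 mm below to 48 mm above it, but the carriage's ears hide its sides up to 6 mm above the pin. Axes as the jig's while level.
- lug_grip (a point): Point to grip on the lug, 30 mm above its pin, 76 mm above the plate's underside. Nothing else of the jig stands higher than 54 mm above the underside.
- carriage (a joint): Place of the lug along the rail, m: 0 over the plate's centre, positive towards the large block, -0.047 to +0.047. Stiff: stays where left, slides when the gripped lug is pushed along with more than about 2 N, while the jig sits on its dowels. Ease off any sideways push before lifting, as it tips the jig too.
- pivot (a joint): Angle of the lug on its pin relative to the jig, rad, 0 as built. With the lug held upright it shows the jig's tilt: positive = small-block end hanging lower, negative = large-block end lower. The pin is rather stiff (0.1 N m), so the jig stays level when the lug is within about 10 mm of the balance point, and otherwise the heavy end hangs.
- sub_table: Flat green-painted cast sub-table, 250 x 150 x 34 mm high, fixed. Origin: centre of its underside; x along its length. Two 10 mm steel dowels stand 16 mm above its top face at (-45, +33) and (+45, -33) mm. The jig starts over them, flat on the top face, axes parallel to the sub-table's; dowels then end 6 mm above the plate's top.
- tray: Low open plywood tray, fixed to the bench: 246 x 146 x 22 mm outside, walls 8 mm, inside 230 x 130 mm. Origin: centre of its underside; x along its length.
- tray_in (a point): Centre of the tray's inner floor, where the jig's underside must come to rest, either way round. x along the tray's length.
- try_square: Bystander: carpenter's square with a 90 mm wooden stock and a 120 mm steel blade, lying flat. Leave alone. Origin: underside of the stock's middle.
- glue: Bystander: white bottle, 60 mm diameter, 130 mm tall. Leave alone. Origin: centre of its base.
- offcut: Bystander: wooden offcut 150 x 60 x 22 mm. Leave alone. Origin: centre of its underside.
- large_block_top (a point): Middle of the top of the jig's large block: 34 x 86 x 40 mm high, standing on the plate from x = +66 to +100 mm of the jig. Solid or hollow.
- small_block_top (a point): Middle of the top of the jig's small block: 26 x 50 x 30 mm high, standing on the plate from x = -100 to -74 mm of the jig. Solid or hollow.

How it is judged:
By the outcome, as a careful person would: the job done as asked, in the order asked, and still so for the second after the job is handed in, with the robot touching nothing.
It also fails if it takes over 58 s, if anything falls off the work surface, if the arm or the gripper's body presses on something with over 40 N, if the wrist force passes 120 N, or if a joint passes its speed limit or range.

## Working session

There is one attempt and no reset: what is moved stays moved. The work goes in short steps, Python scripts to look and compute and a tool call to move; the robot and the scene stay as the last step left them, time stands still between calls to the robot, and variables do not carry over. Pictures are saved under pics/ and viewed, at most 10 in all, crops included, and the job is handed in when it is done.

Besides the shell and the picture viewer there is one more tool, called after "Call:" as name(argument=value, ...) on one line, values as JSON. send_rows: Moves the arm, as the interface text tells. Its arguments: {"type":"object","properties":{"steps":{"type":"array","items":{"type":"object","properties":{"translation":{"type":"array","items":{"type":"number"}},"delta_rot":{"type":"array","items":{"type":"number"}},"jaw":{"type":"number"}}}}},"required":["steps"]}

```bash
mkdir -p pics; ls; cat > h.py <<'E'
from plant import *
import numpy as np, cv2
def cam(n):
    f=grab_frame(n); R=cv2.Rodrigues(np.array(f["rvec"],float))[0]; t=np.array(f["tvec"],float).ravel()
    v,u=np.mgrid[:384,:512]; z=f["range_z"]
    P=np.stack([(u-f["cx"])/f["fx"]*z,(v-f["cy"])/f["fy"]*z,z],-1)
    W=(P-t)@R; W[z==0]=np.nan
    return f,np.ascontiguousarray(f["pixels"]),W
E
python3 - <<'E'
from h import *
a=[]
for n in("top","scene"):
    f,p,W=cam(n); np.savez(n+".npz",p=p,W=W); a.append(p); R=cv2.Rodrigues(np.array(f["rvec"],float))[0]; print(n,-R.T@np.ravel(f["tvec"]),R[2])
cv2.imwrite("pics/a.png",cv2.resize(np.hstack(a),(800,300)))
cv2.imwrite("pics/top.png",cv2.resize(a[0],(800,600)))
s=state();print(s)
E
```

```text
pics
top [ 0.24184306 -0.01810283  1.78289171] [ 0.21295134  0.00846509 -0.97702614]
scene [1.66022052 0.41684289 0.93983477] [-0.74774663 -0.30820683 -0.58811863]
{'time': 0.1, 'joint_pos': array([ 1.21897877e+00,  5.32915311e-02,  1.61419057e+00, -4.45893261e-05,
        1.47597262e+00, -1.18989422e-01]), 'joint_vel': array([ 0.0002795 ,  0.0001589 , -0.00475678,  0.00082252, -0.00055977,
        0.0021068 ]), 'joint_efforts': array([ 3.20753797e-04, -3.94903314e+01, -3.71362174e+01, -9.17040097e-05,
        3.91276975e-03,  1.16482397e-05]), 'tool_pos': array([0.14402166, 0.60761885, 0.24416525]), 'tool_rot': array([-1.95569777e-04,  1.16149131e-01,  9.93231349e-01, -9.10533255e-04]), 'contact_force': array([-0.43530457,  0.37774695,  0.30477697]), 'ft_torque': array([-0.02581674,  0.02109656,  0.00664232]), 'grasp_force': 0.0, 'gripper_width': 0.9998673299216743}
```

View pics/top.png

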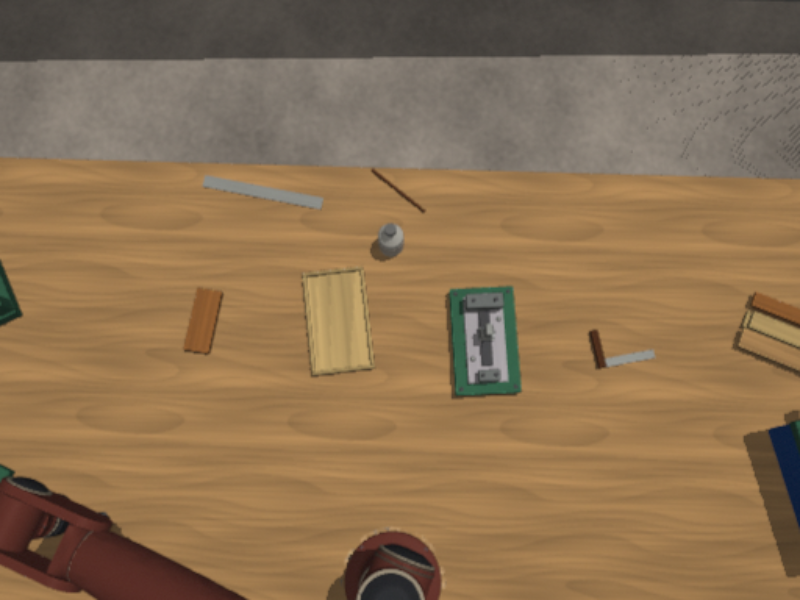

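View pics/a.png

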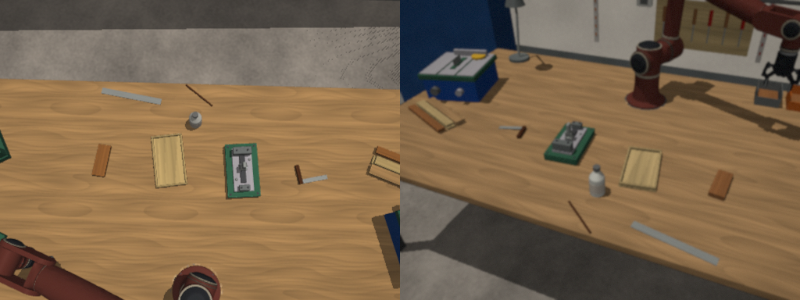

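The top view shows the jig on the green sub-table at (485,341), with its large block at the far end. The tray is at (338,322), the glue at (390,240), the offcut at (203,321) and the square at (610,350). Next I'll measure them.

```bash
python3 - <<'E'
from h import *
d=np.load("top.npz");p,W=d["p"],d["W"];k=.64
hsv=cv2.cvtColor(p,cv2.COLOR_BGR2HSV)
def box(m,n):
    q=W[m][:,:2]; q=q[~np.isnan(q[:,0])].astype(np.float32)
    c,s,a=cv2.minAreaRect(q*1000); print(n,len(q),np.round(c,1),np.round(s,1),round(a,2))
roi=np.zeros(p.shape[:2],bool);roi[175:260,280:340]=1
g=roi&(hsv[...,0]>60)&(hsv[...,0]<95)&(hsv[...,1]>90)&(W[...,2]>.028)
box(g,"green")
box(roi&(W[...,2]>.078),"above78"); 
for lo,hi in((.075,.081),(.081,.087),(.087,.1),(.1,.2)):
    m=roi&(W[...,2]>lo)&(W[...,2]<hi); print(lo,m.sum(),np.nanmean(W[m],0) if m.any() else 0)
m=roi&(W[...,2]>.1);v,u=np.nonzero(m);print(list(zip(u,v)),np.round(W[m],4).tolist())
roi=np.zeros(p.shape[:2],bool);roi[165:245,185:243]=1
box(roi&(W[...,2]>.016),"tray rim");print("floor z",np.nanmedian(W[200:215,208:225,2]))
box(roi&(W[...,2]>.004),"tray all")
v=np.s_[135:170,235:265];m=W[v][...,2]>.05;print("glue",np.nanmean(W[v][m],0))
E
```

```text
green 1003 [ 542.3 -195.5] [247.9 146.2] 4.42
above78 274 [ 542.5 -193.6] [196.8  86.2] 2.05
0.075 123 [ 0.57539732 -0.19058049  0.07830797]
0.081 117 [ 0.61305554 -0.19306325  0.08394451]
0.087 46 [ 0.59888003 -0.190923    0.08957458]
0.1 39 [ 0.54889573 -0.19589902  0.12352872]
[(np.int64(312), np.int64(207)), (np.int64(313), np.int64(207)), (np.int64(314), np.int64(207)), (np.int64(311), np.int64(208)), (np.int64(312), np.int64(208)), (np.int64(313), np.int64(208)), (np.int64(314), np.int64(208)), (np.int64(311), np.int64(209)), (np.int64(312), np.int64(209)), (np.int64(313), np.int64(209)), (np.int64(314), np.int64(209)), (np.int64(310), np.int64(210)), (np.int64(311), np.int64(210)), (np.int64(312), np.int64(210)), (np.int64(313), np.int64(210)), (np.int64(314), np.int64(210)), (np.int64(310), np.int64(211)), (np.int64(311), np.int64(211)), (np.int64(312), np.int64(211)), (np.int64(313), np.int64(211)), (np.int64(314), np.int64(211)), (np.int64(311), np.int64(212)), (np.int64(312), np.int64(212)), (np.int64(313), np.int64(212)), (np.int64(314), np.int64(212)), (np.int64(315), np
[... 933 characters left out ...]
0.5492, -0.1973, 0.1249], [0.5486, -0.2003, 0.1289], [0.5448, -0.1901, 0.1289], [0.5448, -0.1934, 0.1296], [0.5438, -0.1962, 0.1354], [0.5455, -0.2006, 0.1269], [0.5481, -0.2056, 0.1131], [0.5425, -0.1908, 0.1223], [0.5429, -0.1944, 0.1209], [0.5415, -0.1969, 0.1289], [0.5425, -0.2009, 0.1242], [0.5418, -0.2038, 0.1286], [0.5392, -0.1909, 0.1214], [0.5374, -0.1932, 0.1321], [0.5383, -0.1971, 0.1274], [0.5394, -0.2012, 0.1218], [0.5385, -0.1926, 0.1056], [0.5366, -0.1949, 0.1166], [0.5384, -0.1993, 0.1072], [0.5379, -0.2024, 0.1108]]
tray rim 442 [581.4 146.7] [246.8 146.1] 8.47
floor z 0.006874681069396114
tray all 2328 [587.6 158.7] [299.5 212.5] 2.12
glue [0.76376766 0.02785318 0.09359773]
```

```bash
cat >> h.py <<'E'
from scipy.spatial.transform import Rotation as Ro
def go(pos,yaw_deg=None,ref=None):
    "translation(cm)/delta_rot in tool axes to reach pos, tool straight down with its y axis at 90+yaw"
    s=state() if ref is None else ref; w,x,y,z=s["tool_rot"]; R=Ro.from_quat([x,y,z,w])
    t=R.inv().apply(np.array(pos)-s["tool_pos"])*100
    r=np.zeros(3)
    if yaw_deg is not None:
        a=np.radians(yaw_deg); T=np.array([[-np.cos(a),-np.sin(a),0],[-np.sin(a),np.cos(a),0],[0,0,-1]]).T
        r=(R.inv()*Ro.from_matrix(T)).as_rotvec()
    print("t",np.round(t,2),"r",np.round(r,4)); return t,r
def rep():
    s=state(); w,x,y,z=s["tool_rot"]; M=Ro.from_quat([x,y,z,w]).as_matrix()
    print("t",round(s["time"],2),"pos",np.round(s["tool_pos"],4),"yaw",round(np.degrees(np.arctan2(-M[0,1],M[1,1])),2),"tz",np.round(M[:,2],4),"F",np.round(s["contact_force"],2),"M",np.round(s["ft_torque"],3),"g",round(s["gripper_width"],3),round(s["grasp_force"],1))
E
python3 - <<'E'
from h import *
rep();go([.55,-.196,.25],4.2)
E
```

```text
t 0.1 pos [0.144  0.6076 0.2442] yaw -13.34 tz [-6.0e-04 -1.8e-03 -1.0e+00] F [-0.44  0.38  0.3 ] M [-0.026  0.021  0.007] g 1.0 0.0
t [-58.04 -68.83  -0.47] r [-0.0018 -0.0005 -0.3061]
```

Call:
send_rows(steps=[{"translation": [-2.9, -3.44, 0], "delta_rot": [0, 0, 0], "jaw": 8.5}, {"translation": [-5.8, -6.9, 0], "delta_rot": [0, 0, 0], "jaw": 8.5}, {"translation": [-8.7, -10.3, 0], "delta_rot": [0, 0, 0], "jaw": 8.5}, {"translation": [-11.6, -13.8, 0], "delta_rot": [0, 0, 0], "jaw": 8.5}, {"translation": [-14.5, -17.2, 0], "delta_rot": [0, 0, 0], "jaw": 8.5}, {"translation": [-17.4, -20.6, 0], "delta_rot": [0, 0, 0], "jaw": 8.5}, {"translation": [-20.3, -24.1, 0], "delta_rot": [0, 0, 0], "jaw": 8.5}, {"translation": [-23.2, -27.5, 0], "delta_rot": [0, 0, 0], "jaw": 8.5}])

```text
time: 0.9
tool_pos: [0.3066, 0.2853, 0.2448]
tool_rot: [-0.0, 0.116, 0.993, -0.0]
contact_force: [2.2, 0.9, 0.1]
gripper_width: 0.994
grasp_force: 0.0
```

Call:
send_rows(steps=[{"translation": [-2.9, -3.44, 0], "delta_rot": [0, 0, 0], "jaw": 8.5}, {"translation": [-5.8, -6.9, 0], "delta_rot": [0, 0, 0], "jaw": 8.5}, {"translation": [-8.7, -10.3, 0], "delta_rot": [0, 0, 0], "jaw": 8.5}, {"translation": [-11.6, -13.8, 0], "delta_rot": [0, 0, 0], "jaw": 8.5}, {"translation": [-14.5, -17.2, 0], "delta_rot": [0, 0, 0], "jaw": 8.5}, {"translation": [-17.4, -20.6, 0], "delta_rot": [0, 0, 0], "jaw": 8.5}, {"translation": [-20.3, -24.1, 0], "delta_rot": [0, 0, 0], "jaw": 8.5}, {"translation": [-23.2, -27.5, 0], "delta_rot": [0, 0, 0], "jaw": 8.5}])

```text
time: 1.7
tool_pos: [0.469, -0.036, 0.2449]
tool_rot: [-0.0, 0.116, 0.993, 0.0]
contact_force: [0.7, -0.1, -0.2]
gripper_width: 0.996
grasp_force: 0.0
```

Call:
send_rows(steps=[{"translation": [-2.9, -3.44, 0], "delta_rot": [0, 0, -0.08], "jaw": 8.5}, {"translation": [-5.8, -6.9, 0], "delta_rot": [0, 0, -0.16], "jaw": 8.5}, {"translation": [-8.7, -10.3, 0], "delta_rot": [0, 0, -0.24], "jaw": 8.5}, {"translation": [-11.6, -13.8, 0], "delta_rot": [0, 0, -0.306], "jaw": 8.5}, {"translation": [-11.6, -13.8, 0], "delta_rot": [0, 0, -0.306], "jaw": 8.5}, {"translation": [-11.6, -13.8, 0], "delta_rot": [0, 0, -0.306], "jaw": 8.5}, {"translation": [-11.6, -13.8, 0], "delta_rot": [0, 0, -0.306], "jaw": 8.5}, {"translation": [-11.6, -13.8, 0], "delta_rot": [0, 0, -0.306], "jaw": 8.5}])

```text
time: 2.5
tool_pos: [0.5495, -0.194, 0.2454]
tool_rot: [0.0, -0.037, 0.999, 0.0]
contact_force: [0.4, -0.6, -0.0]
gripper_width: 0.995
grasp_force: 0.0
```

```bash
python3 - <<'E'
from h import *
rep()
f,p,W=cam("wrist"); np.savez("w1.npz",p=p,W=W); cv2.imwrite("pics/w1.png",p)
rep()
E
```

```text
t 2.5 pos [ 0.5495 -0.194   0.2454] yaw 4.26 tz [ 1.e-04  1.e-04 -1.e+00] F [ 0.39 -0.59 -0.02] M [0.036 0.007 0.044] g 0.995 0.0
t 2.55 pos [ 0.5495 -0.194   0.2455] yaw 4.27 tz [ 3.e-04 -1.e-04 -1.e+00] F [ 0.11 -0.7   0.66] M [-0.019 -0.026 -0.036] g 1.0 0.0
```

View pics/w1.png

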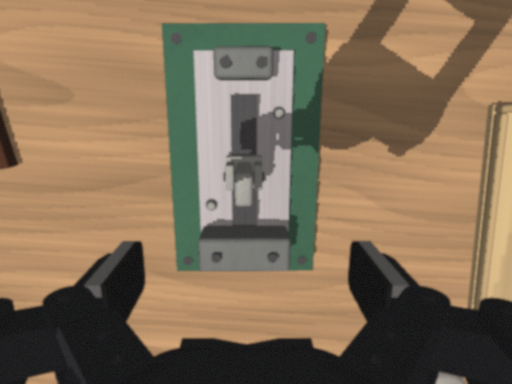

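The wrist view shows the jig: small block at (245,62), lug tab about (243,188), large block at (245,250), dowels at (279,112) and (211,205). Next I'll measure from the wrist depth.

```bash
python3 - <<'E'
from h import *
d=np.load("w1.npz");p,W=d["p"],d["W"];h=cv2.cvtColor(p,cv2.COLOR_BGR2HSV);z=W[...,2]
roi=np.zeros(z.shape,bool);roi[15:280,150:335]=1
def box(m,n):
    q=W[m][:,:2].astype(np.float32);c,s,a=cv2.minAreaRect(q*1000);print(n,len(q),np.round(c,1),np.round(s,1),round(a,2),np.round(np.median(W[m],0)*1000,1))
g=roi&(h[...,0]>60)&(h[...,0]<95)&(h[...,1]>80)&(z>.025)&(z<.04)
box(g,"green")
g2=cv2.morphologyEx(g.astype(np.uint8),cv2.MORPH_OPEN,np.ones((3,3)))>0;box(g2,"green2")
box(roi&(z>.039)&(z<.06),"plate")
for n,r in(("small",np.s_[40:85,210:282]),("large",np.s_[220:275,195:295])):
    m=np.zeros(z.shape,bool);m[r]=1;box(m&(z>.067)&(z<.095),n)
m=roi&(z>.112);box(m,"lug");v,u=np.nonzero(m);print(u.min(),u.max(),v.min(),v.max())
box(roi&(z>.122),"lugtop")
E
```

```text
green 12656 [ 542.  -196.8] [245.  146.3] 4.32 [ 500.4 -216.2   32.9]
green2 11995 [ 542.  -196.7] [245.  146.1] 4.32 [ 497.5 -227.1   32.9]
plate 13472 [ 530.8 -197.3] [175.8  90.2] 4.4 [ 521.1 -197.7   43.1]
small 1939 [ 456.4 -203. ] [25.2 49.7] 4.41 [ 456.5 -203.    72.7]
large 3523 [ 624.8 -190. ] [34.1 86.1] 4.23 [ 621.1 -190.2   82.5]
lug 645 [ 550.7 -196. ] [26.2 13.6] 4.08 [ 548.9 -195.8  126.4]
234 252 170 206
lugtop 598 [ 550.8 -196. ] [26.2 13.5] 4.41 [ 549.8 -195.8  126.5]
```

Call:
send_rows(steps=[{"translation": [-0.1, -0.2, 3], "delta_rot": [0, 0, 0], "jaw": 4}, {"translation": [-0.1, -0.2, 6], "delta_rot": [0, 0, 0], "jaw": 4}, {"translation": [-0.1, -0.2, 9], "delta_rot": [0, 0, 0], "jaw": 4}, {"translation": [-0.1, -0.2, 11], "delta_rot": [0, 0, 0], "jaw": 4}, {"translation": [-0.1, -0.2, 12.5], "delta_rot": [0, 0, 0], "jaw": 4}, {"translation": [-0.1, -0.2, 13.5], "delta_rot": [0, 0, 0], "jaw": 4}, {"translation": [-0.1, -0.2, 14.0], "delta_rot": [0, 0, 0], "jaw": 4}, {"translation": [-0.1, -0.2, 14.0], "delta_rot": [0, 0, 0], "jaw": 4}])

```text
time: 3.35
tool_pos: [0.5511, -0.1969, 0.1054]
tool_rot: [0.0, -0.037, 0.999, -0.0]
contact_force: [0.2, 0.2, 0.2]
gripper_width: 0.466
grasp_force: 0.0
```

Call:
send_rows(steps=[{"translation": [0, 0, 0], "delta_rot": [0, 0, 0], "jaw": 2.4}, {"translation": [0, 0, 0], "delta_rot": [0, 0, 0], "jaw": 2.0}, {"translation": [0, 0, 0], "delta_rot": [0, 0, 0], "jaw": 1.7}, {"translation": [0, 0, 0], "delta_rot": [0, 0, 0], "jaw": 1.4}, {"translation": [0, 0, 0], "delta_rot": [0, 0, 0], "jaw": 1.0}, {"translation": [0, 0, 0], "delta_rot": [0, 0, 0], "jaw": 0.5}, {"translation": [0, 0, 0], "delta_rot": [0, 0, 0], "jaw": 0.5}, {"translation": [0, 0, 0], "delta_rot": [0, 0, 0], "jaw": 0.5}])

```text
time: 4.15
tool_pos: [0.5514, -0.1964, 0.1062]
tool_rot: [0.0, -0.037, 0.999, 0.001]
contact_force: [-0.6, 5.1, 5.9]
gripper_width: 0.156
grasp_force: 58.4
```

```bash
python3 - <<'E'
from h import *
rep()
f,p,W=cam("wrist"); np.savez("w2.npz",p=p,W=W); cv2.imwrite("pics/w2.png",p)
E
```

```text
t 4.15 pos [ 0.5514 -0.1964  0.1062] yaw 4.21 tz [ 9.0e-04  1.1e-03 -1.0e+00] F [-0.6   5.07  5.89] M [0.902 0.127 0.01 ] g 0.156 58.4
```

View pics/w2.png

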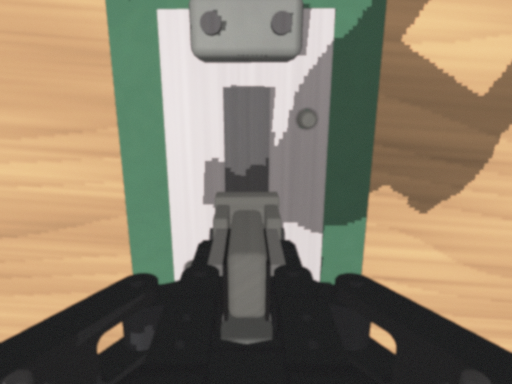

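The lug is gripped at 58 N, and the image shows the jig with its small block still seated. I'll ease the residual push, then do a short trial lift.

Call:
send_rows(steps=[{"translation": [0, 0.05, -0.05], "delta_rot": [0, 0, 0], "jaw": 0.5}, {"translation": [0, 0.05, -0.08], "delta_rot": [0, 0, 0], "jaw": 0.5}, {"translation": [0, 0.05, -0.16], "delta_rot": [0, 0, 0], "jaw": 0.5}, {"translation": [0, 0.05, -0.24], "delta_rot": [0, 0, 0], "jaw": 0.5}, {"translation": [0, 0.05, -0.32], "delta_rot": [0, 0, 0], "jaw": 0.5}, {"translation": [0, 0.05, -0.4], "delta_rot": [0, 0, 0], "jaw": 0.5}, {"translation": [0, 0.05, -0.4], "delta_rot": [0, 0, 0], "jaw": 0.5}, {"translation": [0, 0.05, -0.4], "delta_rot": [0, 0, 0], "jaw": 0.5}])

```text
time: 5.0
tool_pos: [0.55, -0.1964, 0.108]
tool_rot: [-0.001, -0.037, 0.999, 0.0]
contact_force: [1.1, 0.2, -9.8]
gripper_width: 0.155
grasp_force: 58.4
```

```bash
cat >> h.py <<'E'
def tilt(save=None):
    "fit plate plane in the wrist depth -> tilt along the jig's length (deg, + = small end lower), plus small block top slope"
    f,p,W=cam("wrist")
    if save: cv2.imwrite(save,p); np.savez("w.npz",p=p,W=W)
    h=cv2.cvtColor(p,cv2.COLOR_BGR2HSV); z=W[...,2]; a=np.radians(4.35)
    roi=np.zeros(z.shape,bool);roi[:230]=1
    for n,m in(("plate",roi&(h[...,1]<40)&(p[...,0]>150)),("block",roi&(h[...,1]<60)&(h[...,2]>80)&(z>.066))):
        m=cv2.erode(m.astype(np.uint8),np.ones((7,7)))>0; q=W[m]; q=q[~np.isnan(q[:,0])]
        if len(q)<50: print(n,len(q)); continue
        A=np.c_[q[:,0]*np.cos(a)+q[:,1]*np.sin(a),-q[:,0]*np.sin(a)+q[:,1]*np.cos(a),np.ones(len(q))]; k=np.linalg.lstsq(A,q[:,2],rcond=None)[0]
        print(n,len(q),"tilt along",round(np.degrees(k[0]),2),"across",round(np.degrees(k[1]),2),"mean",np.round(q.mean(0),4))
E
python3 - <<'E'
from h import *
rep();tilt("pics/w3.png");rep()
f,p,W=cam("scene");cv2.imwrite("pics/s3.png",p)
E
```

```text
t 5.0 pos [ 0.55   -0.1964  0.108 ] yaw 4.19 tz [-2.3e-03  7.0e-04 -1.0e+00] F [ 1.13  0.23 -9.82] M [ 0.047 -0.204 -0.015] g 0.155 58.4
plate 12601 tilt along -5.78 across 1.05 mean [ 0.4898 -0.2181  0.048 ]
block 5672 tilt along 7.6 across 0.62 mean [ 0.4637 -0.2021  0.0775]
t 5.05 pos [ 0.5501 -0.1964  0.1082] yaw 4.19 tz [-2.1e-03  7.0e-04 -1.0e+00] F [ 0.91  0.23 -9.95] M [ 0.088 -0.152  0.092] g 0.159 58.4
```

View pics/w3.png

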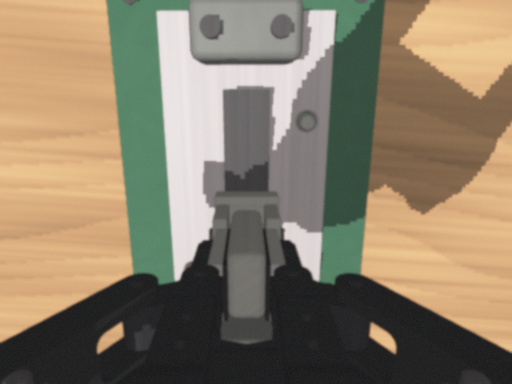

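The view shows the small block at (246,30) slightly changed and the plate to its right. The mask fit was unreliable, so I'll compare fixed patches before and after the lift.

```bash
cat >> h.py <<'E'
PT={"small":(25,247,6,12),"Lfar":(60,180,12,6),"Lmid":(120,185,12,6),"Lnear":(190,190,12,5),"Rfar":(50,322,12,4),"Rnear":(205,300,10,6),"table":(60,135,12,8)}
def patches(W):
    a=np.radians(4.35); o={}
    for n,(v,u,b,c) in PT.items():
        q=W[v-b:v+b+1,u-c:u+c+1].reshape(-1,3); m=np.nanmedian(q,0)-[.5426,-.1963,0]
        o[n]=np.array([m[0]*np.cos(a)+m[1]*np.sin(a),-m[0]*np.sin(a)+m[1]*np.cos(a),m[2]])*1000
    return o
def tilt2(W):
    o=patches(W); print({k:np.round(v,1).tolist() for k,v in o.items()})
    q=np.array([o[k] for k in("Lfar","Lmid","Lnear","Rfar","Rnear")]); k=np.linalg.lstsq(np.c_[q[:,:2],np.ones(5)],q[:,2],rcond=None)[0]
    print("tilt deg along %.2f across %.2f, z at origin %.1f"%(np.degrees(k[0]),np.degrees(k[1]),k[2]))
E
python3 - <<'E'
from h import *
tilt2(np.load("w2.npz")["W"]);tilt2(np.load("w.npz")["W"])
E
```

```text
{'small': [-86.7, 0.2, 72.8], 'Lfar': [-75.8, -34.9, 42.9], 'Lmid': [-45.0, -33.7, 42.9], 'Lnear': [-5.1, -32.9, 42.9], 'Rfar': [-80.5, 39.4, 42.8], 'Rnear': [4.0, 31.1, 42.8], 'table': [-76.9, -61.5, 33.0]}
tilt deg along -0.01 across -0.11, z at origin 42.8
{'small': [-88.0, 0.4, 75.9], 'Lfar': [-77.3, -34.5, 45.9], 'Lmid': [-46.5, -33.6, 45.3], 'Lnear': [-6.8, -32.7, 44.6], 'Rfar': [-81.9, 39.3, 45.9], 'Rnear': [2.4, 31.2, 44.5], 'table': [-78.8, -62.0, 33.0]}
tilt deg along -0.97 across -0.01, z at origin 44.5
```

The large-block end hangs by about 1°. I'll seat the jig again and slide the lug 20 mm towards the large block, which is tool -x.

Call:
send_rows(steps=[{"translation": [0, 0, 0.1], "delta_rot": [0, 0, 0], "jaw": 0.5}, {"translation": [0, 0, 0.2], "delta_rot": [0, 0, 0], "jaw": 0.5}, {"translation": [0, 0, 0.32], "delta_rot": [0, 0, 0], "jaw": 0.5}, {"translation": [0, 0, 0.32], "delta_rot": [0, 0, 0], "jaw": 0.5}, {"translation": [-0.2, 0, 0.32], "delta_rot": [0, 0, 0], "jaw": 0.5}, {"translation": [-0.5, 0, 0.32], "delta_rot": [0, 0, 0], "jaw": 0.5}, {"translation": [-0.8, 0, 0.32], "delta_rot": [0, 0, 0], "jaw": 0.5}, {"translation": [-1.1, 0, 0.32], "delta_rot": [0, 0, 0], "jaw": 0.5}])

```text
time: 5.9
tool_pos: [0.5623, -0.1958, 0.1063]
tool_rot: [0.0, -0.037, 0.999, -0.0]
contact_force: [-1.9, 0.2, -4.7]
gripper_width: 0.153
grasp_force: 58.9
```

Call:
send_rows(steps=[{"translation": [-0.3, 0, 0], "delta_rot": [0, 0, 0], "jaw": 0.5}, {"translation": [-0.6, 0, 0], "delta_rot": [0, 0, 0], "jaw": 0.5}, {"translation": [-0.8, 0, 0], "delta_rot": [0, 0, 0], "jaw": 0.5}, {"translation": [-0.95, 0, 0], "delta_rot": [0, 0, 0], "jaw": 0.5}, {"translation": [-0.95, 0, 0], "delta_rot": [0, 0, 0], "jaw": 0.5}, {"translation": [-0.9, 0, 0], "delta_rot": [0, 0, 0], "jaw": 0.5}, {"translation": [-0.9, 0, 0], "delta_rot": [0, 0, 0], "jaw": 0.5}, {"translation": [-0.9, 0, 0], "delta_rot": [0, 0, 0], "jaw": 0.5}])

```text
time: 6.7
tool_pos: [0.5714, -0.1951, 0.1064]
tool_rot: [0.001, -0.037, 0.999, -0.0]
contact_force: [3.2, 0.0, -5.7]
gripper_width: 0.155
grasp_force: 58.9
```

```bash
python3 - <<'E'
from h import *
rep();f,p,W=cam("wrist");np.savez("w4.npz",p=p,W=W);cv2.imwrite("pics/w4.png",p);tilt2(W)
E
```

```text
t 6.7 pos [ 0.5714 -0.1951  0.1064] yaw 4.19 tz [ 1.7e-03 -2.0e-04 -1.0e+00] F [ 3.18  0.05 -5.71] M [ 0.155 -0.444 -0.011] g 0.155 58.9
{'small': [-72.4, 0.1, 42.9], 'Lfar': [-55.7, -35.1, 42.8], 'Lmid': [-24.8, -34.1, 42.9], 'Lnear': [15.0, -33.2, 42.9], 'Rfar': [-60.3, 39.1, 42.8], 'Rnear': [24.3, 30.8, 42.8], 'table': [-56.8, -61.8, 33.0]}
tilt deg along 0.03 across -0.04, z at origin 42.9
```

View pics/w4.png

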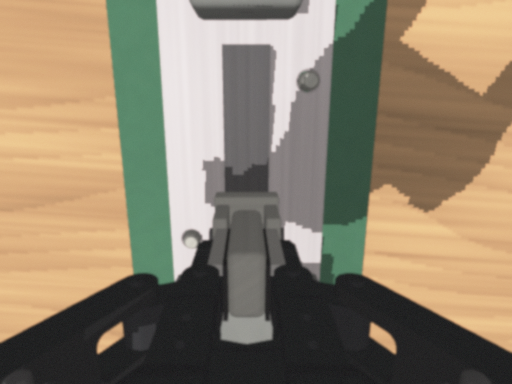

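The jig is seated and level, with dowel heads visible at (308,80) and (191,239) and the lug at about +29 mm. I'll ease the x push and do a second trial lift.

Call:
send_rows(steps=[{"translation": [-0.03, 0, 0.05], "delta_rot": [0, 0, 0], "jaw": 0.5}, {"translation": [-0.03, 0, 0.05], "delta_rot": [0, 0, 0], "jaw": 0.5}, {"translation": [-0.03, 0, -0.04], "delta_rot": [0, 0, 0], "jaw": 0.5}, {"translation": [-0.03, 0, -0.12], "delta_rot": [0, 0, 0], "jaw": 0.5}, {"translation": [-0.03, 0, -0.2], "delta_rot": [0, 0, 0], "jaw": 0.5}, {"translation": [-0.03, 0, -0.28], "delta_rot": [0, 0, 0], "jaw": 0.5}, {"translation": [-0.03, 0, -0.28], "delta_rot": [0, 0, 0], "jaw": 0.5}, {"translation": [-0.03, 0, -0.28], "delta_rot": [0, 0, 0], "jaw": 0.5}])

```text
time: 7.55
tool_pos: [0.5705, -0.1949, 0.1083]
tool_rot: [-0.001, -0.037, 0.999, 0.0]
contact_force: [0.1, 0.5, -9.7]
gripper_width: 0.154
grasp_force: 58.4
```

```bash
python3 - <<'E'
from h import *
rep();f,p,W=cam("wrist");np.savez("w5.npz",p=p,W=W);tilt2(W)
E
```

```text
t 7.55 pos [ 0.5705 -0.1949  0.1083] yaw 4.19 tz [-1.7e-03  6.0e-04 -1.0e+00] F [ 0.13  0.45 -9.7 ] M [ 0.061 -0.139 -0.034] g 0.154 58.4
{'small': [-73.5, 0.4, 44.7], 'Lfar': [-56.8, -34.9, 44.4], 'Lmid': [-25.8, -33.7, 44.6], 'Lnear': [14.0, -32.8, 44.6], 'Rfar': [-61.4, 39.6, 44.5], 'Rnear': [23.1, 31.1, 44.8], 'table': [-58.1, -62.2, 32.9]}
tilt deg along 0.18 across 0.06, z at origin 44.6
```

It now lifts level, at 9.7 N. The first lift's force puts the balance point near +20 mm, so I'll seat it and shift the lug back 4 mm for more margin, then lift again.

Call:
send_rows(steps=[{"translation": [0, 0, 0.1], "delta_rot": [0, 0, 0], "jaw": 0.5}, {"translation": [0, 0, 0.2], "delta_rot": [0, 0, 0], "jaw": 0.5}, {"translation": [0, 0, 0.28], "delta_rot": [0, 0, 0], "jaw": 0.5}, {"translation": [0, 0, 0.28], "delta_rot": [0, 0, 0], "jaw": 0.5}, {"translation": [0.2, 0, 0.28], "delta_rot": [0, 0, 0], "jaw": 0.5}, {"translation": [0.4, 0, 0.28], "delta_rot": [0, 0, 0], "jaw": 0.5}, {"translation": [0.43, 0, 0.28], "delta_rot": [0, 0, 0], "jaw": 0.5}, {"translation": [0.4, 0, 0.28], "delta_rot": [0, 0, 0], "jaw": 0.5}])

```text
time: 8.4
tool_pos: [0.5672, -0.1953, 0.1063]
tool_rot: [0.0, -0.037, 0.999, -0.0]
contact_force: [1.5, 1.4, -6.3]
gripper_width: 0.156
grasp_force: 58.7
```

```bash
python3 - <<'E'
from h import *
rep()
E
```

```text
t 8.4 pos [ 0.5672 -0.1953  0.1063] yaw 4.2 tz [ 2.e-04 -1.e-04 -1.e+00] F [ 1.52  1.37 -6.31] M [ 0.181 -0.067 -0.016] g 0.156 58.7
```

Call:
send_rows(steps=[{"translation": [-0.01, 0.01, 0], "delta_rot": [0, 0, 0], "jaw": 0.5}, {"translation": [-0.01, 0.01, -0.08], "delta_rot": [0, 0, 0], "jaw": 0.5}, {"translation": [-0.01, 0.01, -0.16], "delta_rot": [0, 0, 0], "jaw": 0.5}, {"translation": [-0.01, 0.01, -0.24], "delta_rot": [0, 0, 0], "jaw": 0.5}, {"translation": [-0.01, 0.01, -0.32], "delta_rot": [0, 0, 0], "jaw": 0.5}, {"translation": [-0.01, 0.01, -0.4], "delta_rot": [0, 0, 0], "jaw": 0.5}, {"translation": [-0.01, 0.01, -0.4], "delta_rot": [0, 0, 0], "jaw": 0.5}, {"translation": [-0.01, 0.01, -0.4], "delta_rot": [0, 0, 0], "jaw": 0.5}])

```text
time: 9.2
tool_pos: [0.5671, -0.1953, 0.1101]
tool_rot: [-0.0, -0.037, 0.999, -0.0]
contact_force: [0.1, 0.7, -8.9]
gripper_width: 0.157
grasp_force: 58.4
```

```bash
python3 - <<'E'
from h import *
rep();f,p,W=cam("wrist");tilt2(W)
E
```

```text
t 9.2 pos [ 0.5671 -0.1953  0.1101] yaw 4.19 tz [-4.e-04 -0.e+00 -1.e+00] F [ 0.05  0.7  -8.88] M [ 0.039 -0.052 -0.007] g 0.157 58.4
{'small': [-74.5, 0.2, 58.7], 'Lfar': [-60.1, -35.0, 46.4], 'Lmid': [-29.2, -33.9, 46.6], 'Lnear': [10.5, -33.0, 46.6], 'Rfar': [-64.7, 39.2, 46.2], 'Rnear': [19.9, 31.0, 46.6], 'table': [-61.6, -62.7, 33.0]}
tilt deg along 0.19 across -0.11, z at origin 46.5
```

It is level 3.7 mm up. Now I'll lift it straight off the dowels.

Call:
send_rows(steps=[{"translation": [0, 0, -0.2], "delta_rot": [0, 0, 0], "jaw": 0.5}, {"translation": [0, 0, -0.5], "delta_rot": [0, 0, 0], "jaw": 0.5}, {"translation": [0, 0, -0.8], "delta_rot": [0, 0, 0], "jaw": 0.5}, {"translation": [0, 0, -1.1], "delta_rot": [0, 0, 0], "jaw": 0.5}, {"translation": [0, 0, -1.4], "delta_rot": [0, 0, 0], "jaw": 0.5}, {"translation": [0, 0, -1.7], "delta_rot": [0, 0, 0], "jaw": 0.5}, {"translation": [0, 0, -2.0], "delta_rot": [0, 0, 0], "jaw": 0.5}, {"translation": [0, 0, -2.3], "delta_rot": [0, 0, 0], "jaw": 0.5}])

```text
time: 10.05
tool_pos: [0.5673, -0.1952, 0.1334]
tool_rot: [0.0, -0.037, 0.999, -0.0]
contact_force: [-0.6, 0.4, -8.8]
gripper_width: 0.153
grasp_force: 58.4
```

Call:
send_rows(steps=[{"translation": [0, 0, -0.3], "delta_rot": [0, 0, 0], "jaw": 0.5}, {"translation": [0, 0, -0.7], "delta_rot": [0, 0, 0], "jaw": 0.5}, {"translation": [0, 0, -1.1], "delta_rot": [0, 0, 0], "jaw": 0.5}, {"translation": [0, 0, -1.5], "delta_rot": [0, 0, 0], "jaw": 0.5}, {"translation": [0, 0, -1.9], "delta_rot": [0, 0, 0], "jaw": 0.5}, {"translation": [0, 0, -2.2], "delta_rot": [0, 0, 0], "jaw": 0.5}, {"translation": [0, 0, -2.4], "delta_rot": [0, 0, 0], "jaw": 0.5}, {"translation": [0, 0, -2.4], "delta_rot": [0, 0, 0], "jaw": 0.5}])

```text
time: 10.85
tool_pos: [0.5675, -0.1953, 0.1576]
tool_rot: [0.0, -0.037, 0.999, -0.0]
contact_force: [0.6, -0.6, -10.3]
gripper_width: 0.155
grasp_force: 58.4
```

```bash
python3 - <<'E'
from h import *
rep();f,p,W=cam("wrist");tilt2(W);np.savez("w6.npz",p=p,W=W)
s=state();a=np.radians(8.47)
c=.0235  # lug along jig
go([.5814+c*np.cos(a),.1467+c*np.sin(a),s["tool_pos"][2]],8.4)
f,p,W=cam("top")
z=W[...,2];roi=np.zeros(z.shape,bool);roi[165:245,190:243]=1
for lo in(.012,.016,.018):
    q=W[roi&(z>lo)&(z<.03)][:,:2].astype(np.float32)*1000;r=cv2.minAreaRect(q);print(lo,np.round(r[0],1),np.round(r[1],1),r[2])
E
```

```text
t 10.85 pos [ 0.5675 -0.1953  0.1576] yaw 4.2 tz [ 7.e-04 -3.e-04 -1.e+00] F [  0.56  -0.63 -10.26] M [-0.005 -0.011 -0.003] g 0.155 58.4
{'small': [-74.1, 0.1, 106.0], 'Lfar': [-59.7, -35.1, 93.8], 'Lmid': [-28.8, -34.1, 93.9], 'Lnear': [10.9, -33.1, 94.1], 'Rfar': [-64.3, 39.1, 93.8], 'Rnear': [20.2, 30.8, 93.9], 'table': [-68.7, -88.0, -0.6]}
tilt deg along 0.16 across -0.07, z at origin 94.0
t [-6.25 34.18 -0.  ] r [-0.0001  0.0002 -0.0734]
0.012 [593.6 142.6] [282.9 180.5] 2.0473413467407227
0.016 [584.8 131.3] [247.2 177.3] 8.571949005126953
0.018 [581.6 146.8] [245.5 145.6] 8.637690544128418
```

Still level, 51 mm above the sub-table. Carrying it smoothly to above the tray.

Call:
send_rows(steps=[{"translation": [-0.1, 0.5, 0], "delta_rot": [0, 0, 0], "jaw": 0.5}, {"translation": [-0.2, 1.5, 0], "delta_rot": [0, 0, 0], "jaw": 0.5}, {"translation": [-0.5, 3.0, 0], "delta_rot": [0, 0, 0], "jaw": 0.5}, {"translation": [-0.8, 5.0, 0], "delta_rot": [0, 0, -0.005], "jaw": 0.5}, {"translation": [-1.3, 7.2, 0], "delta_rot": [0, 0, -0.01], "jaw": 0.5}, {"translation": [-1.8, 9.6, 0], "delta_rot": [0, 0, -0.015], "jaw": 0.5}, {"translation": [-2.2, 12.0, 0], "delta_rot": [0, 0, -0.02], "jaw": 0.5}, {"translation": [-2.6, 14.4, 0], "delta_rot": [0, 0, -0.025], "jaw": 0.5}])

```text
time: 11.75
tool_pos: [0.5825, -0.0473, 0.157]
tool_rot: [-0.0, -0.05, 0.999, 0.0]
contact_force: [0.3, -0.5, -9.6]
gripper_width: 0.154
grasp_force: 58.7
```

Call:
send_rows(steps=[{"translation": [-0.4, 2.4, 0], "delta_rot": [0, 0, -0.006], "jaw": 0.5}, {"translation": [-0.8, 4.8, 0], "delta_rot": [0, 0, -0.012], "jaw": 0.5}, {"translation": [-1.2, 7.2, 0], "delta_rot": [0, 0, -0.018], "jaw": 0.5}, {"translation": [-1.6, 9.6, 0], "delta_rot": [0, 0, -0.024], "jaw": 0.5}, {"translation": [-2.0, 11.9, 0], "delta_rot": [0, 0, -0.03], "jaw": 0.5}, {"translation": [-2.4, 14.0, 0], "delta_rot": [0, 0, -0.036], "jaw": 0.5}, {"translation": [-2.7, 15.8, 0], "delta_rot": [0, 0, -0.042], "jaw": 0.5}, {"translation": [-2.9, 17.2, 0], "delta_rot": [0, 0, -0.048], "jaw": 0.5}])

```text
time: 12.55
tool_pos: [0.5941, 0.1268, 0.157]
tool_rot: [-0.0, -0.074, 0.997, 0.0]
contact_force: [0.3, -0.1, -8.6]
gripper_width: 0.152
grasp_force: 58.8
```

```bash
python3 - <<'E'
from h import *
rep();f,p,W=cam("wrist");np.savez("w7.npz",p=p,W=W);cv2.imwrite("pics/w7.png",p)
a=np.radians(8.5);c=.0235;s=state()
go([.5815+c*np.cos(a),.1467+c*np.sin(a),s["tool_pos"][2]],8.4)
E
```

```text
t 12.55 pos [0.5941 0.1268 0.157 ] yaw 8.49 tz [-4.e-04  6.e-04 -1.e+00] F [ 0.3  -0.11 -8.6 ] M [ 0.009 -0.027 -0.007] g 0.152 58.8
t [-1.38  1.97  0.01] r [0.0033 0.0003 0.0027]
```

View pics/w7.png

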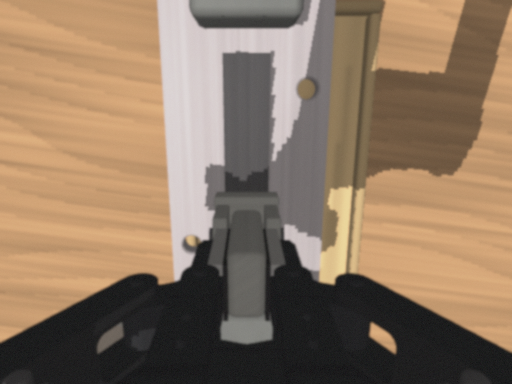

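The jig hangs level. The tray's far-side rim is visible at x≈370 px, parallel to the plate. I'll make the remaining shift, then check the gaps.

Call:
send_rows(steps=[{"translation": [-0.3, 0.5, 0], "delta_rot": [0, 0, 0], "jaw": 0.5}, {"translation": [-0.7, 1.0, 0], "delta_rot": [0, 0, 0], "jaw": 0.5}, {"translation": [-1.1, 1.5, 0], "delta_rot": [0, 0, 0], "jaw": 0.5}, {"translation": [-1.3, 1.8, 0.5], "delta_rot": [0, 0, 0], "jaw": 0.5}, {"translation": [-1.4, 2.0, 1.2], "delta_rot": [0, 0, 0], "jaw": 0.5}, {"translation": [-1.4, 2.0, 2.0], "delta_rot": [0, 0, 0], "jaw": 0.5}, {"translation": [-1.4, 2.0, 2.5], "delta_rot": [0, 0, 0], "jaw": 0.5}, {"translation": [-1.4, 2.0, 2.5], "delta_rot": [0, 0, 0], "jaw": 0.5}])

```text
time: 13.4
tool_pos: [0.6044, 0.1457, 0.13]
tool_rot: [-0.002, -0.073, 0.997, -0.0]
contact_force: [0.1, 0.1, -9.2]
gripper_width: 0.159
grasp_force: 59.0
```

```bash
python3 - <<'E'
from h import *
rep();f,p,W=cam("wrist");np.savez("w8.npz",p=p,W=W);cv2.imwrite("pics/w8.png",p);z=W[...,2]
h=cv2.cvtColor(p,cv2.COLOR_BGR2HSV);a=np.radians(8.5)
X=(W[...,0]-.5815)*np.cos(a)+(W[...,1]-.1467)*np.sin(a);Y=-(W[...,0]-.5815)*np.sin(a)+(W[...,1]-.1467)*np.cos(a)
for v in(60,120,180,230):
    r=(z[v]>.016)&(z[v]<.024);pl=(z[v]>.055)&(z[v]<.08); rr=Y[v][r]*1000
    print(v,"plate Y",np.round([Y[v][pl].min()*1000,Y[v][pl].max()*1000],1),"rim Y",[np.round([q.min(),q.max()],1) for q in(rr[rr<0],rr[rr>0]) if len(q)],"floor",np.nanmedian(z[v][(z[v]>.003)&(z[v]<.014)]))
col=(z>.055)&(z<.08);print("plate X min",X[col].min())
for u in (190,320): 
    q=[(n,np.nanmedian(z[v-8:v+8,u-3:u+3]),np.nanmedian(X[v-8:v+8,u-3:u+3])) for n,v in(("far",60),("near",200))];print(q)
E
```

```text
t 13.4 pos [0.6044 0.1457 0.13  ] yaw 8.36 tz [-3.6e-03 -6.0e-04 -1.0e+00] F [ 0.13  0.06 -9.22] M [ 0.027 -0.003 -0.003] g 0.159 59.0
60 plate Y [-48.5  41.6] rim Y [array([-70.6, -63.4]), array([66. , 73.9])] floor 0.0069030020044743845
120 plate Y [-48.6  41.1] rim Y [array([-70.1, -63.4]), array([66.3, 73.5])] floor 0.006736179395579193
180 plate Y [-48.4  41. ] rim Y [array([-71. , -63.3]), array([66.6, 73.4])] floor 0.006514994237978505
230 plate Y [-48.5  40.9] rim Y [array([-70.6, -63.1]), array([66.6, 73.6])] floor 0.006993355754203615
plate X min -0.09124060877574641
[('far', np.float64(0.0665333540903418), np.float64(-0.0625906404024048)), ('near', np.float64(0.0664289091768668), np.float64(0.013946833579229276))]
[('far', np.float64(0.0664348105111152), np.float64(-0.0621856940727989)), ('near', np.float64(0.06634316717145322), np.float64(0.014261967826539107))]
```

View pics/w8.png

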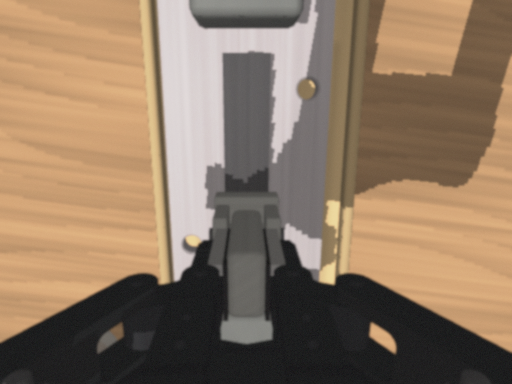

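The view shows walls on both sides, and the plate sits 5 mm off centre towards the left. I'll shift 5 mm in tool +y and lower.

Call:
send_rows(steps=[{"translation": [0, 0.2, 0.3], "delta_rot": [0, 0, 0], "jaw": 0.5}, {"translation": [0, 0.5, 0.8], "delta_rot": [0, 0, 0], "jaw": 0.5}, {"translation": [0, 0.5, 1.5], "delta_rot": [0, 0, 0], "jaw": 0.5}, {"translation": [0, 0.5, 2.2], "delta_rot": [0, 0, 0], "jaw": 0.5}, {"translation": [0, 0.5, 2.9], "delta_rot": [0, 0, 0], "jaw": 0.5}, {"translation": [0, 0.5, 3.6], "delta_rot": [0, 0, 0], "jaw": 0.5}, {"translation": [0, 0.5, 4.2], "delta_rot": [0, 0, 0], "jaw": 0.5}, {"translation": [0, 0.5, 4.5], "delta_rot": [0, 0, 0], "jaw": 0.5}])

```text
time: 14.25
tool_pos: [0.6043, 0.1509, 0.086]
tool_rot: [-0.001, -0.073, 0.997, -0.0]
contact_force: [-0.6, -0.5, -9.6]
gripper_width: 0.158
grasp_force: 59.1
```

```bash
python3 - <<'E'
from h import *
rep();f,p,W=cam("wrist");z=W[...,2]
print([[round(np.nanmedian(z[v-8:v+8,u-3:u+3]),4) for v in(60,200)] for u in(190,320)]);rep()
E
```

```text
t 14.25 pos [0.6043 0.1509 0.086 ] yaw 8.37 tz [-1.5e-03 -2.0e-04 -1.0e+00] F [-0.57 -0.46 -9.6 ] M [-0.041  0.032  0.001] g 0.158 59.1
[[np.float64(0.0222), np.float64(0.0223)], [np.float64(0.0222), np.float64(0.0223)]]
t 14.3 pos [0.6043 0.1509 0.0858] yaw 8.37 tz [-1.7e-03 -2.0e-04 -1.0e+00] F [ -0.04  -0.   -10.33] M [-0.019 -0.052 -0.075] g 0.159 59.1
```

Call:
send_rows(steps=[{"translation": [0, 0, 0.1], "delta_rot": [0, 0, 0], "jaw": 0.5}, {"translation": [0, 0, 0.2], "delta_rot": [0, 0, 0], "jaw": 0.5}, {"translation": [0, 0, 0.3], "delta_rot": [0, 0, 0], "jaw": 0.5}, {"translation": [0, 0, 0.38], "delta_rot": [0, 0, 0], "jaw": 0.5}, {"translation": [0, 0, 0.46], "delta_rot": [0, 0, 0], "jaw": 0.5}, {"translation": [0, 0, 0.53], "delta_rot": [0, 0, 0], "jaw": 0.5}, {"translation": [0, 0, 0.58], "delta_rot": [0, 0, 0], "jaw": 0.5}, {"translation": [0, 0, 0.58], "delta_rot": [0, 0, 0], "jaw": 0.5}])

```text
time: 15.1
tool_pos: [0.6048, 0.151, 0.0812]
tool_rot: [-0.0, -0.073, 0.997, 0.0]
contact_force: [0.9, -0.4, -9.0]
gripper_width: 0.157
grasp_force: 59.1
```

```bash
python3 - <<'E'
from h import *
rep();f,p,W=cam("wrist");z=W[...,2]
print([[round(np.nanmedian(z[v-8:v+8,u-3:u+3]),4) for v in(60,200)] for u in(190,320)],"floor",np.nanmedian(z[60:250][(z[60:250]>.003)&(z[60:250]<.014)]));rep()
E
```

```text
t 15.1 pos [0.6048 0.151  0.0812] yaw 8.38 tz [-2.e-04 -0.e+00 -1.e+00] F [ 0.91 -0.39 -9.02] M [ 0.003  0.037 -0.022] g 0.157 59.1
[[np.float64(0.0174), np.float64(0.0177)], [np.float64(0.0174), np.float64(0.0176)]] floor 0.0069180058446388065
t 15.15 pos [0.6048 0.1511 0.0812] yaw 8.38 tz [-1.e-04 -0.e+00 -1.e+00] F [ 0.45  0.32 -8.42] M [0.038 0.023 0.039] g 0.154 59.1
```

About 0.7 mm remains, and the jig may just be touching. I'll lower until the weight comes off.

Call:
send_rows(steps=[{"translation": [0, 0, 0.04], "delta_rot": [0, 0, 0], "jaw": 0.5}, {"translation": [0, 0, 0.08], "delta_rot": [0, 0, 0], "jaw": 0.5}, {"translation": [0, 0, 0.12], "delta_rot": [0, 0, 0], "jaw": 0.5}, {"translation": [0, 0, 0.16], "delta_rot": [0, 0, 0], "jaw": 0.5}, {"translation": [0, 0, 0.18], "delta_rot": [0, 0, 0], "jaw": 0.5}, {"translation": [0, 0, 0.18], "delta_rot": [0, 0, 0], "jaw": 0.5}, {"translation": [0, 0, 0.18], "delta_rot": [0, 0, 0], "jaw": 0.5}, {"translation": [0, 0, 0.18], "delta_rot": [0, 0, 0], "jaw": 0.5}])

```text
time: 15.95
tool_pos: [0.6054, 0.1511, 0.0803]
tool_rot: [0.001, -0.073, 0.997, 0.0]
contact_force: [-1.6, -1.1, -1.3]
gripper_width: 0.158
grasp_force: 60.1
```

```bash
python3 - <<'E'
from h import *
rep();f,p,W=cam("wrist");z=W[...,2]
print([[round(np.nanmedian(z[v-8:v+8,u-3:u+3]),4) for v in(60,200)] for u in(190,320)]);rep()
E
```

```text
t 15.95 pos [0.6054 0.1511 0.0803] yaw 8.38 tz [ 1.1e-03  1.0e-04 -1.0e+00] F [-1.59 -1.09 -1.27] M [-0.01   0.515 -0.032] g 0.158 60.1
[[np.float64(0.0169), np.float64(0.017)], [np.float64(0.0169), np.float64(0.0169)]]
t 16.0 pos [0.6054 0.1511 0.0803] yaw 8.38 tz [ 1.1e-03  2.0e-04 -1.0e+00] F [-1.32 -0.49 -0.39] M [-0.012  0.489 -0.019] g 0.153 60.2
```

The jig is on the floor, with its weight off the gripper and the plate flat. Releasing the lug, then retreating straight up.

Call:
send_rows(steps=[{"translation": [0, 0, 0], "delta_rot": [0, 0, 0], "jaw": 1.8}, {"translation": [0, 0, 0], "delta_rot": [0, 0, 0], "jaw": 2.5}, {"translation": [0, 0, 0], "delta_rot": [0, 0, 0], "jaw": 3.5}, {"translation": [0, 0, 0], "delta_rot": [0, 0, 0], "jaw": 4}, {"translation": [0, 0, 0], "delta_rot": [0, 0, 0], "jaw": 4}, {"translation": [0, 0, -1], "delta_rot": [0, 0, 0], "jaw": 4}, {"translation": [0, 0, -3], "delta_rot": [0, 0, 0], "jaw": 4}, {"translation": [0, 0, -6], "delta_rot": [0, 0, 0], "jaw": 4}])

```text
time: 16.8
tool_pos: [0.6036, 0.1509, 0.1387]
tool_rot: [-0.002, -0.073, 0.997, -0.0]
contact_force: [0.2, -0.4, 0.1]
gripper_width: 0.467
grasp_force: 0.0
```

Call:
send_rows(steps=[{"translation": [0, 0, -3], "delta_rot": [0, 0, 0], "jaw": 4}, {"translation": [0, 0, -6], "delta_rot": [0, 0, 0], "jaw": 4}, {"translation": [0, 0, -9], "delta_rot": [0, 0, 0], "jaw": 4}, {"translation": [0, 0, -12], "delta_rot": [0, 0, 0], "jaw": 4}, {"translation": [0, 0, -13], "delta_rot": [0, 0, 0], "jaw": 4}, {"translation": [0, 0, -13], "delta_rot": [0, 0, 0], "jaw": 4}, {"translation": [0, 0, -13], "delta_rot": [0, 0, 0], "jaw": 4}, {"translation": [0, 0, -13], "delta_rot": [0, 0, 0], "jaw": 4}])

```text
time: 17.6
tool_pos: [0.6039, 0.1509, 0.2668]
tool_rot: [-0.002, -0.073, 0.997, -0.0]
contact_force: [0.2, 0.6, 0.2]
gripper_width: 0.468
grasp_force: 0.0
```

```bash
python3 - <<'E'
from h import *
rep();f,p,W=cam("wrist");cv2.imwrite("pics/w9.png",p);np.savez("w9.npz",p=p,W=W)
E
```

```text
t 17.6 pos [0.6039 0.1509 0.2668] yaw 8.38 tz [-4.e-03 -5.e-04 -1.e+00] F [0.24 0.63 0.17] M [0.004 0.035 0.007] g 0.468 0.0
```

View pics/w9.png

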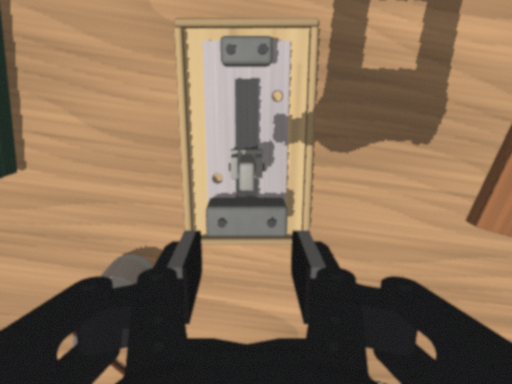

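The jig lies in the tray with the lug upright at (246,175). I'll confirm the plate is flat and clear of the end walls.

```bash
python3 - <<'E'
from h import *
d=np.load("w9.npz");W=d["W"];z=W[...,2];a=np.radians(8.5)
X=((W[...,0]-.5815)*np.cos(a)+(W[...,1]-.1467)*np.sin(a))*1000
c=np.s_[:,212:218];m=(z[c]>.0125)&(z[c]<.0195)
print("plate z",[round(np.nanmedian(z[v-3:v+3,u-3:u+3])*1000,1) for v,u in((60,212),(140,212),(60,283),(185,280))])
zz=z[:,246];b=(zz>.04)&(zz<.05);print("small X",X[:,246][b&(X[:,246]<-60)].min(),"large X max",X[190:245,225:270][z[190:245,225:270]>.05].max())
print("rim far X",X[15:35,246],np.round(z[15:35,246]*1000,1))
v=np.s_[190:245,295:305];print("rim near X max",X[v][(z[v]>.016)&(z[v]<.024)].max())
E
```

```text
plate z [np.float64(16.9), np.float64(16.8), np.float64(16.7), np.float64(16.9)]
small X -100.17892466288487 large X max 99.56851884398048
rim far X [-128.28448625 -127.55653171 -126.51702338 -121.06552644 -120.37389717
 -119.16313502 -118.16624634 -117.39741604 -116.9001192  -115.4368162
 -114.6476932  -113.79071689 -113.72007711 -113.48780992 -113.45141601
 -112.62406329 -111.7804524  -110.53000329 -109.54314409 -108.58922055] [ 0.  -1.  -0.7 20.5 19.4 20.8 21.2 20.5 18.4 21.1 20.5 20.1 15.6 11.9
  7.   6.3  5.6  7.2  7.3  7.3]
rim near X max 105.41202211885653
```

The plate is flat on the floor and centred, with about 13 mm of clearance at each end.

```bash
python3 -c "
from plant import *
print(job_done())"
```

```text
the job is handed in; nothing more can be done
None
```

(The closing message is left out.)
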